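# Load the drill jig

## Task

Load the drill jig for the next hole: push the long pine block along the bench top, through the narrow gap between the jig's two blue guide cheeks, until its front end is fully home against the end stop, and only then press the red-gripped hold-down lever down until its rubber foot sits firmly on the block. Only push and press: the block must stay flat on the bench and is never lifted or tipped, and the other things lying about are left where they are.

Things in the scene. Friction and masses are not known exactly. Their poses are not given: they have to be found in the camera images.
- pine_block: the long pine packing block, loose, 47 mm wide x 125 mm long x 37 mm high, about 0.12 kg, lying flat on the bench to the right of the jig. Origin at the centre of its underside; its y axis runs along its length, z up. Either end may lead.
- drill_jig: the drill jig, fixed to the bench. Origin on the bench top in the middle of the gap's mouth; +x is the feed direction (into the jig, roughly to the robot's left), +y the side nearer the robot, z up. It has no floor: the block slides on the bench. 8 mm high foot flanges cover x = 0 to 144 mm, y = 31 to 81 mm on either side.
- gap (a point): bench-top point in the middle of the gap, 22 mm in from the mouth; axes as the jig's. Two blue cheeks, 34 mm high, stand at jig x = 0 to 45 mm with a parallel gap of 50 mm (y = -25 to +25 mm). Before them, out to x = -13 mm, flared lead-ins of the same height widen to about 68 mm between their inner faces; their outsides reach y = +-43 mm.
- end_stop (a point): middle of the foot of the blue end stop's face, at jig x = 105 mm, y = 0, bench height. With the block home its centre lies at jig x = 42 mm and its rear end stands 20 mm out of the mouth (x = -20 mm), so fingers need not enter the gap. A drill bush plate with a brass bush, 46 to 60 mm above the bench, reaches from the stop back to x = 81 mm.
- clamp_lever (a joint): angle of the hold-down lever, rad; larger is more raised. About 0.04 with the foot resting on the block (0: foot 3 mm lower); starts at 0.55 to 0.95. Stiff hinge along the jig's x axis: it stays where it is left; 2 to 5 N at the grip move it. Press until it resists (about 10 N).
- lever_hinge (a point): the lever's hinge axis (a fixed point of the jig at x = 62 mm, y = -64 mm, 55 mm above the bench), on the side far from the robot. Lowered, the lever points from here along the jig's +y, over the middle of the block (rubber foot 18 mm across, 64 mm from the hinge); its red round grip, 19 mm thick, spans 100 to 168 mm from the hinge.
- lever_grip (a point): point on the upper side of the red grip, 140 mm from the hinge; moves with the lever; its axes are the lever's (y along the lever away from the hinge, z out of its upper side).
- drilled_block: the shorter pine block, 47 x 98 x 37 mm, already drilled, set aside to the left of the jig; a bystander. Origin at the centre of its underside.
- screwdriver: red-handled screwdriver, 194 mm long, 27 mm thick, lying flat left of the jig; a bystander. Origin at the centre of its underside.
- blue_marker: dark blue marker pen, 132 mm long, 17 mm thick, lying left of and nearer the robot than the jig; a bystander. Origin at the centre of its underside.
- tape_measure: yellow tape measure, 67 x 85 x 31 mm, lying on the right near side of the bench; a bystander. Origin at the centre of its underside.
- screw_tin: open grey tin of screws, 66 mm across, 41 mm high, at the back of the bench; a bystander. Origin at the centre of its underside.
Things that resemble listed ones, but are neither listed nor needed, are in the scene too. What is shaped like the pine_block but purple is not meant.

How it is judged:
By the outcome, as a careful person would: the job done as asked, in the order asked, and still so for the second after the job is handed in, with the robot touching nothing.
It also fails if it takes over 64 s, if anything falls off the work surface, if the arm or the gripper's body presses on something with over 40 N, if the wrist force passes 120 N, or if a joint passes its speed limit or range.

## Robot

A 7-joint arm with a two-finger parallel gripper is mounted at the origin on the work surface; the furniture and walls round the work are solid. World frame = base frame: x ahead of the robot, y to its left, z up, the work surface at z = 0. Lengths are in m, angles in degrees, forces in N, time in s.
With the tool pointing down it reaches from about 0.4 to 0.875 m from the base axis. Payload 19.3 kg.
Tool frame: the origin (TCP) lies midway between the tips of the shut fingers; the grasp point (between the pads) lies 19 mm behind it (grip_point_offset is the distance from the TCP to the grasp point, in m); z points along the fingers, y is the direction in which the jaws open and shut (so a half turn about z gives the same grasp; the last joint's range is limited). The gripper opens to 85 mm and grips with 20 to 120 N. Pads are 22 mm wide; open, the fingers measure 114 mm over their backs; the gripper's body (76 mm by 85 mm) begins 54 mm behind the grasp point. The pads swing forward as they close: fully open they stand 13 mm farther back than shut.
Start: joints at [-70.543, 29.874, -2.08, 91.645, 1.215, 58.505, -6.463], TCP at [0.249, 0.573, 0.231] pointing down, gripper open.
Joint ranges: [-166.77, 166.77], [-17.47, 122.26], [-85.68, 81.53], [9.62, 139.38], [-72.42, 252.41], [9.2, 110.78], [-144.41, 144.41]. Speed limits (degrees/s): [108.29, 108.29, 136.94, 136.94, 172.46, 172.46, 172.46].

## Interface

Orientations are given as [roll, pitch, yaw] about the fixed x, y, z axes, in that order (R = Rz(yaw) Ry(pitch) Rx(roll)).
In Python, from station import read_state, snapshot, job_done, grip_point_offset gives the robot as it stands.
- The arm moves only by the tool drive_tool, never from a script. Its argument "deltas" is one flat list of numbers, 7 for each row, row after row: the shift along the tool's x, y, z in mm, then the turn, a rotation vector about the tool's x, y, z in degrees, then the opening, from -1 (shut) to 1 (fully open), so that 0 is half open. A call has 1 to 20 rows; each row shifts and turns the pose as measured when the row begins, along the tool's axes as they then stand; what a row does not reach is not made up. A row lasts 1/10 s, in which the tool goes at most 50 mm and 8.59 degrees, less where a joint would pass 70% of its speed; a pose out of reach is approached as far as the arm can. A call is refused whole if a number of a shift passes 50 or a number of a turn 8.59, either way. A call with a gripper value outside its range is refused whole. The fingers move at their own pace and stop on an object; "squeeze" is the grip in N (left out, the last holds). Time passes only in rows, so rows that do not move let the fingers close. It gives the time, the measured TCP pose, the force and the opening at its end, in the units of the state.
- read_state(): the state, without advancing time (a new reading comes with each control period).
- snapshot(name): name is "scene" or "top" or "wrist"; returns a dict with "image" (480x640x3 uint8, red, green, blue), "range_z" (480x640 float32, m along the optical axis (not along the pixel's ray), 0 where there is no reading), "fx", "fy", "cx", "cy" (pixels), "k1" (the pictures are not rectified: a ray, as slopes to the right and down, at radius r is drawn at 1 + k1 r^2 times it, then the intrinsics apply), "T" (4x4, takes a point from camera to world coordinates). Camera axes: x right, y down, z forward; pixel columns grow to the right and rows downward; lengths in m; the calibration is good to about 2 mm. A picture is of the moment at which its call begins.
- job_done(): hands the job in, once; it reports no verdict.
The state is a dict: "t": time; "joints": joint angles; "joint_velocities": joint speeds; "joint_torque": joint torques, N m; "ee_pos": TCP position; "tool_rot": TCP orientation; "contact_force": force on the tool from outside, world axes, zero at the start; "moment": the same for the moment, N m; "grip_width": finger opening in m.
Only numpy, scipy, OpenCV 4.12 (cv2) and the standard library are available. Lean on these libraries where they do the work, as an engineer would, in place of code of your own. Each camera call takes 0.05 s, during which the arm holds its last target. There are 200 camera calls.

## Working session

There is one attempt and no reset: what is moved stays moved. The work goes in short steps, Python scripts to look and compute and a tool call to move; the robot and the scene stay as the last step left them, time stands still between calls to the robot, and variables do not carry over. Pictures are saved under pics/ and viewed, about 8 in all and at most 12, crops included, and the job is handed in when it is done.

Besides the shell and the picture viewer there is one more tool, called after "Call:" as a command line: name --argument value ..., lists and objects as JSON in quotes. drive_tool: Moves the arm, as the interface text tells. Its arguments: {"type":"object","properties":{"deltas":{"type":"array"},"squeeze":{"type":"number"}},"required":["deltas"]}

```bash
ls; mkdir -p pics; cat > h.py <<'E'
import numpy as np, cv2
from station import *
def grab(n,f=None):
    s=snapshot(n)
    if f: cv2.imwrite('pics/'+f,s['image'][:,:,::-1])
    np.savez('/tmp/%s.npz'%n,**s)
    return s
def rays(s,uv):
    K=np.array([[s['fx'],0,s['cx']],[0,s['fy'],s['cy']],[0,0,1.]])
    uv=np.array(uv,float).reshape(-1,1,2)
    d=cv2.undistortPoints(uv,K,np.array([float(s['k1']),0,0,0,0])).reshape(-1,2)
    return np.c_[d,np.ones(len(d))]
def onplane(s,uv,z):
    d=rays(s,uv)@s['T'][:3,:3].T; o=s['T'][:3,3]
    return o+d*((z-o[2])/d[:,2])[:,None]
def cloud(s):
    v,u=np.nonzero(s['range_z']>0)
    p=rays(s,np.c_[u,v])*s['range_z'][v,u][:,None]
    return np.c_[u,v],p@s['T'][:3,:3].T+s['T'][:3,3]
E
python3 - <<'E'
from h import *
for n in('top','scene'):
    s=grab(n,n+'0.png'); print(n,s['T'].round(3).tolist(),s['fx'],s['k1'])
st=read_state(); print(st)
E
```

```text
pics
top [[-0.008, -0.993, 0.121, 0.344], [-1.0, 0.009, 0.007, 0.042], [-0.008, -0.121, -0.993, 1.553], [0.0, 0.0, 0.0, 1.0]] 597.4881782278575 0.0696868702278626
scene [[-0.713, -0.341, 0.612, -0.215], [-0.701, 0.335, -0.63, 0.852], [0.01, -0.878, -0.478, 0.664], [0.0, 0.0, 0.0, 1.0]] 466.15857342849665 -0.0665243281685645
{'t': 0.1, 'joints': array([-70.54255368,  29.90417021,  -2.08160238,  91.66879527,
         1.21170477,  58.50404114,  -6.46245598]), 'joint_velocities': array([-0.00961887, -0.03843884,  0.00682677, -0.04988046, -0.04954332,
       -0.12074023, -0.05062538]), 'joint_torque': array([ 3.26459500e-03, -9.28475261e+01,  1.98382013e+00, -3.70524859e+01,
        1.81532290e-02,  5.42152760e-03, -2.07519548e-05]), 'ee_pos': array([0.24891551, 0.57298442, 0.23081107]), 'tool_rot': array([-1.79944887e+02,  1.16192482e-03,  1.56518857e+02]), 'contact_force': array([-0.17661649, -0.13629697, -1.43515465]), 'moment': array([ 0.01085376, -0.00873471,  0.03993583]), 'grip_width': 0.08537304423813284}
```

View pics/top0.png

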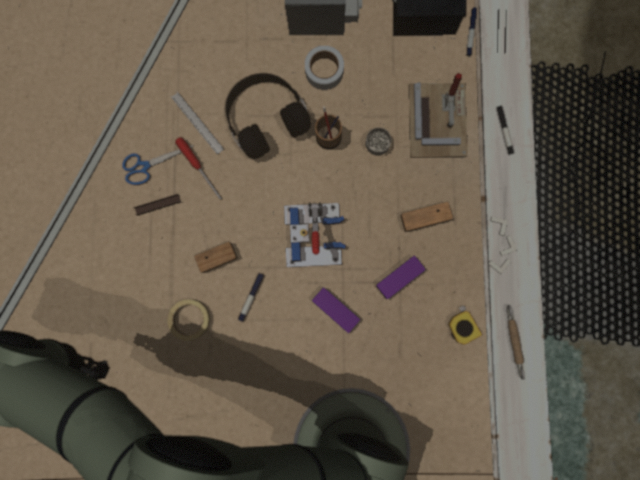

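View pics/scene0.png

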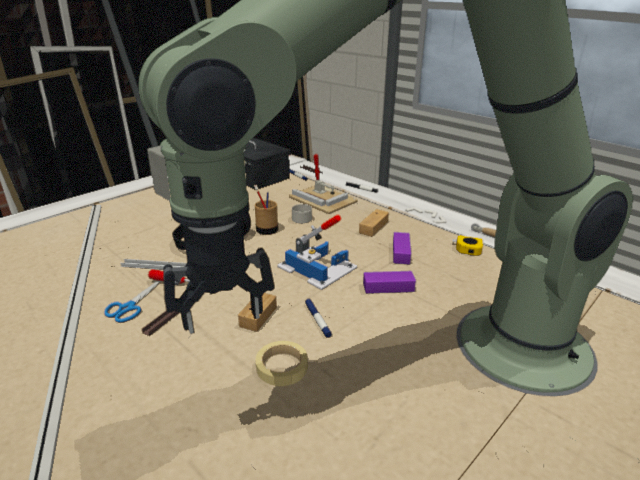

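Candidates for the pine block in top view are (427,216) natural wood on the right, (215,257) shorter wood on the left (the drilled one), and purple ones at (401,277) and (336,310). The one at (427,216) fits: pine, right of the jig. The jig is at (313,235), with its mouth to the right. Next I'll measure and confirm in a crop.

```bash
python3 - <<'E'
from h import *
s=dict(np.load('/tmp/top.npz')); im=s['image']
c=cv2.resize(im[190:330,270:470],None,fx=4,fy=4,interpolation=cv2.INTER_CUBIC)
cv2.imwrite('pics/crop1.png',c[:,:,::-1])
uv,p=cloud(s)
hsv=cv2.cvtColor(im,cv2.COLOR_RGB2HSV)
def sel(u0,v0,u1,v1,z0,z1):
    m=(uv[:,0]>=u0)&(uv[:,0]<=u1)&(uv[:,1]>=v0)&(uv[:,1]<=v1)&(p[:,2]>z0)&(p[:,2]<z1); return m
m=(p[:,2]>-.03)&(p[:,2]<.03); print('bench z',np.median(p[m,2]))
for nm,b in(('pine',(390,190,465,245)),('drilled',(185,230,245,280)),('purp1',(365,250,435,305))):
    m=sel(*b,.025,.05); q=p[m]; r=cv2.minAreaRect(q[:,:2].astype(np.float32)*1000); print(nm,m.sum(),np.median(q[:,2]),r)
# blue of jig
h=hsv[uv[:,1],uv[:,0]]
m=sel(280,195,350,275,.02,.045)&(h[:,0]>100)&(h[:,0]<125)&(h[:,1]>110)
q=p[m]; print('blue',len(q),q.min(0),q.max(0))
# white flanges
w=sel(275,195,355,275,-.01,.02)&(h[:,1]<40)&(h[:,2]>130)
q=p[w]; r=cv2.minAreaRect(q[:,:2].astype(np.float32)*1000); print('white',w.sum(),np.median(q[:,2]),r)
wm=np.zeros(im.shape[:2],np.uint8); wm[uv[w][:,1],uv[w][:,0]]=255
r=cv2.minAreaRect(uv[w].astype(np.float32)); pts=cv2.boxPoints(r); print(pts.tolist(),onplane(s,pts,.008).round(4).tolist())
E
```

```text
bench z 0.0006913048834152891
pine 894 0.03621399800071079 ((581.276611328125, -200.52188110351562), (47.266563415527344, 125.68146514892578), 14.060243606567383)
drilled 725 0.03588430898490835 ((481.31329345703125, 341.2369384765625), (48.296607971191406, 99.12531280517578), 23.424503326416016)
purp1 911 0.035892626610724454 ((425.59716796875, -130.41436767578125), (46.864288330078125, 125.17484283447266), 37.24679183959961)
blue 182 [0.47227837 0.01414569 0.02412983] [0.60040265 0.14655853 0.04497761]
white 698 0.008422830985941099 ((539.8301391601562, 94.84102630615234), (160.55174255371094, 140.2019500732422), 2.379638433456421)
[[283.45819091796875, 205.3507843017578], [337.29522705078125, 202.8467559814453], [340.1187744140625, 263.5526123046875], [286.28173828125, 266.056640625]] [[0.6165, 0.1686, 0.008], [0.6218, 0.0273, 0.008], [0.4622, 0.0216, 0.008], [0.457, 0.1611, 0.008]]
```

View pics/crop1.png

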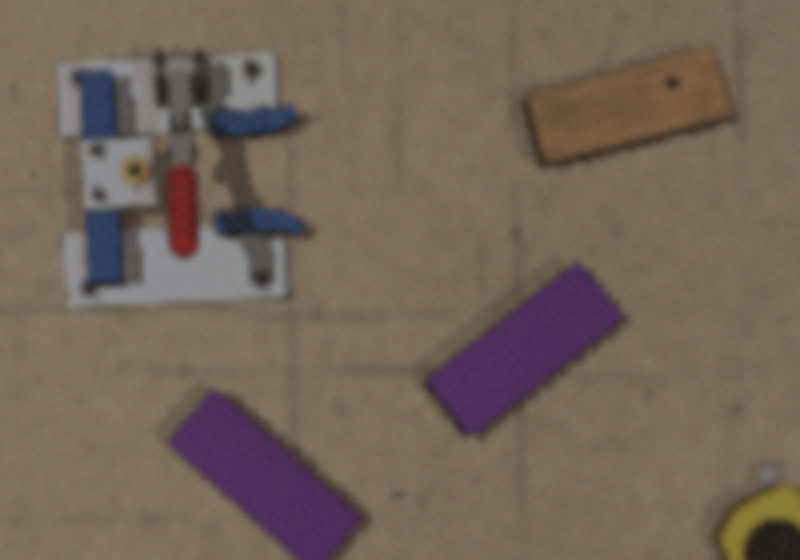

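The crop shows plain pine at crop (630,105) and the jig with its mouth at crop (300,170); it confirms the block choice. Block is 47x125 at (581,-200) with heading 104°, and the jig feed is about 92.3°. Plan: a broadside two-finger push onto the jig axis, then a two-finger push on the rear end.

```bash
cat >> h.py <<'E'
from scipy.spatial.transform import Rotation as R
def to(x,y,z,yaw,p0=None,step=45):
    st=read_state(); r0=R.from_euler('xyz',st['tool_rot'],degrees=True)
    r1=R.from_euler('xyz',[180,0,yaw],degrees=True)
    d=r0.inv().apply(np.array([x,y,z])-st['ee_pos'])*1000
    t=(r0.inv()*r1).as_rotvec(degrees=True)
    n=int(np.ceil(np.abs(d).max()/step)); n=max(n,1); m=max(1,int(np.ceil(np.abs(t).max()/8.5)))
    print('t',round(st['t'],2),'pos',st['ee_pos'].round(4),'rot',st['tool_rot'].round(2),'F',st['contact_force'].round(1),'w',round(st['grip_width'],4),'j',st['joints'].round(0).tolist())
    print('shift',d.round(1),'rows',n,(d/n).round(1),'turn',t.round(1),'rows',m,(t/m).round(2))
E
python3 -c "
from h import *
to(.45,.0,.4,156.5)"
```

```text
t 0.1 pos [0.2489 0.573  0.2308] rot [-179.94    0.    156.52] F [-0.2 -0.1 -1.4] w 0.0854 j [-71.0, 30.0, -2.0, 92.0, 1.0, 59.0, -6.0]
shift [-412.7 -445.6 -168.8] rows 10 [-41.3 -44.6 -16.9] turn [-0.1  0.   0. ] rows 1 [-0.06  0.    0.02]
```

Call:
drive_tool --deltas '[-41, -45, -22, 0, 0, 0, 0.5, -41, -45, -22, 0, 0, 0, 0.5, -41, -45, -22, 0, 0, 0, 0.5, -41, -45, -22, 0, 0, 0, 0.5, -41, -45, -20, 0, 0, 0, 0.5, -41, -45, -20, 0, 0, 0, 0.5, -41, -45, -20, 0, 0, 0, 0.5, -41, -45, -20, 0, 0, 0, 0.5, -41, -45, 0, 0, 0, 0, 0.5, -41, -45, 0, 0, 0, 0, 0.5]'

```text
t: 1.1
ee_pos: [0.4032, 0.118, 0.3622]
tool_rot: [-179.7, -0.1, 157.0]
contact_force: [2.6, -0.4, 0.3]
grip_width: 0.064
```

```bash
python3 -c "
from h import *
to(.5,-.06,.4,92.3)"
```

```text
t 1.1 pos [0.4032 0.118  0.3622] rot [-1.7972e+02 -7.0000e-02  1.5703e+02] F [ 2.6 -0.4  0.3] w 0.064 j [-37.0, 3.0, 13.0, 110.0, -0.0, 68.0, 43.0]
shift [-158.5 -126.3  -37.4] rows 4 [-39.6 -31.6  -9.3] turn [-0.3  0.1 64.7] rows 8 [-0.04  0.01  8.09]
```

Call:
drive_tool --deltas '[-40, -32, -9, 0, 0, 0, 0.5, -40, -32, -9, 0, 0, 0, 0.5, -40, -32, -9, 0, 0, 0, 0.5, -40, -32, -9, 0, 0, 0, 0.5, 0, 0, 0, 0, 0, 8.1, 0.5, 0, 0, 0, 0, 0, 8.1, 0.5, 0, 0, 0, 0, 0, 8.1, 0.5, 0, 0, 0, 0, 0, 8.1, 0.5, 0, 0, 0, 0, 0, 8.1, 0.5, 0, 0, 0, 0, 0, 8.1, 0.5, 0, 0, 0, 0, 0, 8.1, 0.5, 0, 0, 0, 0, 0, 8.1, 0.5, 0, 0, 0, 0, 0, 0, 0.5]'

```text
t: 2.4
ee_pos: [0.4946, -0.0649, 0.3959]
tool_rot: [-179.7, 0.4, 89.4]
contact_force: [1.3, 0.1, 0.1]
grip_width: 0.064
```

```bash
python3 -c "
from h import *
s=grab('wrist','w1.png'); print(s['T'].round(3).tolist())
to(.645,-.20,.10,2.3)"
```

```text
[[1.0, -0.007, -0.007, 0.497], [-0.009, -0.958, -0.286, 0.006], [-0.005, 0.286, -0.958, 0.538], [0.0, 0.0, 0.0, 1.0]]
t 2.45 pos [ 0.4946 -0.0649  0.3959] rot [-179.67    0.36   89.74] F [ 0.  -0.2 -0.5] w 0.064 j [-28.0, 11.0, 34.0, 97.0, -6.0, 74.0, 7.0]
shift [-132.6  152.8  295.9] rows 7 [-18.9  21.8  42.3] turn [ 0.   0.5 87.4] rows 11 [0.   0.05 7.95]
```

View pics/w1.png

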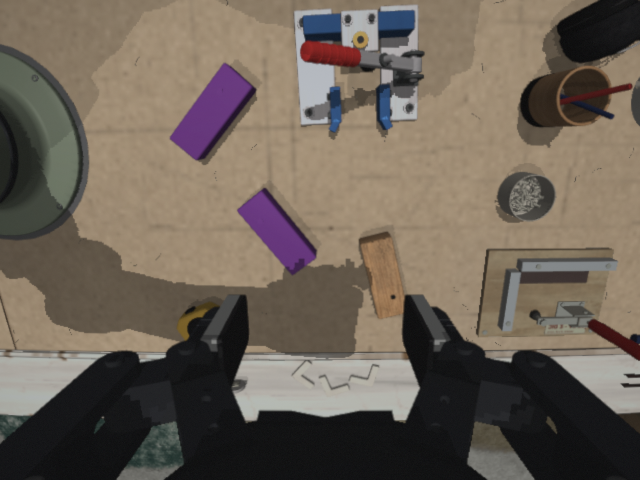

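The wrist view shows the jig (296-417, 8-130), mouth facing down, and the pine block at (383,275). I'll refine the jig and block from it.

```bash
cat > jig.py <<'E'
from h import *
s=dict(np.load('/tmp/wrist.npz')); im=s['image']; hsv=cv2.cvtColor(im,cv2.COLOR_RGB2HSV)
uv,p=cloud(s); h=hsv[uv[:,1],uv[:,0]]
near=(p[:,0]>.43)&(p[:,0]<.65)&(p[:,1]>-.02)&(p[:,1]<.2)
w=near&(h[:,1]<40)&(h[:,2]>130)&(p[:,2]<.02)
rect=cv2.minAreaRect(p[w][:,:2].astype(np.float32)*1000); print('white',w.sum(),np.median(p[w][:,2]),rect,(cv2.boxPoints(rect)).round(1).tolist())
b=near&(h[:,0]>95)&(h[:,0]<130)&(h[:,1]>110)&(p[:,2]>.026)&(p[:,2]<.042)&(p[:,1]<.085)
q=p[b]*1000; print('cheek z',np.median(q[:,2]))
c=(q[:,0].min()+q[:,0].max())/2
for nm,k in(('near',q[:,0]<c),('far',q[:,0]>c)): print(nm,cv2.minAreaRect(q[k][:,:2].astype(np.float32)), 'x',q[k,0].min().round(1),q[k,0].max().round(1),'y',q[k,1].min().round(1),q[k,1].max().round(1))
g=near&((h[:,0]<8)|(h[:,0]>172))&(h[:,1]>150); q=p[g]*1000; print('grip',len(q),q.min(0).round(1),q.max(0).round(1))
a=(p[:,0]>.45)&(p[:,0]<.66)&(p[:,1]>-.29)&(p[:,1]<.15)&(p[:,2]>.03)&(p[:,2]<.041)&(h[:,0]>5)&(h[:,0]<25)&(h[:,1]>70)
q=p[a]*1000; print('block',a.sum(),np.median(q[:,2]),cv2.minAreaRect(q[:,:2].astype(np.float32)))
E
python3 jig.py
```

```text
white 3498 0.007634054495536835 ((538.2401733398438, 94.60266876220703), (164.47201538085938, 145.9596710205078), 2.1076695919036865) [[453.3999938964844, 164.5], [458.70001220703125, 18.600000381469727], [623.0999755859375, 24.700000762939453], [617.7000122070312, 170.60000610351562]]
cheek z 33.500155614447806
near ((507.3907165527344, 36.42755889892578), (54.86409378051758, 13.148301124572754), 89.65711975097656) x 500.7 514.0 y 9.0 63.9
far ((571.5366821289062, 38.440345764160156), (15.311498641967773, 55.023155212402344), 5.220801830291748) x 563.8 581.3 y 11.1 65.9
grip 1089 [472.9  71.9  -0.6] [531.  123.6 172.7]
block 2381 35.633972404690574 ((579.7609252929688, -201.70626831054688), (46.98778533935547, 124.3421859741211), 13.873557090759277)
```

Call:
drive_tool --deltas '[-20, 22, 20, 0, 0, 0, 0.5, -20, 22, 20, 0, 0, 0, 0.5, -20, 22, 20, 0, 0, 0, 0.5, -20, 22, 20, 0, 0, 0, 0.5, -20, 22, 20, 0, 0, 0, 0.5, -20, 22, 20, 0, 0, 0, 0.5, -10, 18, 0, 0, 0, 8, 0.5, 0, 0, 0, 0, 0, 8, 0.5, 0, 0, 0, 0, 0, 8, 0.5, 0, 0, 0, 0, 0, 8, 0.5, 0, 0, 0, 0, 0, 8, 0.5, 0, 0, 0, 0, 0, 8, 0.5, 0, 0, 0, 0, 0, 8, 0.5, 0, 0, 0, 0, 0, 8, 0.5, 0, 0, 0, 0, 0, 8, 0.5, 0, 0, 0, 0, 0, 8, 0.5, 0, 0, 0, 0, 0, 8, 0.5]'

```text
t: 4.15
ee_pos: [0.6508, -0.1977, 0.2638]
tool_rot: [-179.8, 0.7, 3.7]
contact_force: [-0.6, -0.1, -0.3]
grip_width: 0.0639
```

```bash
python3 -c "
from h import *
to(.645,-.20,.007,2.1)"
```

```text
t 4.15 pos [ 0.6508 -0.1977  0.2638] rot [-179.76    0.7     3.73] F [-0.6 -0.1 -0.3] w 0.0639 j [-16.0, 44.0, 53.0, 81.0, -35.0, 73.0, -47.0]
shift [ -2.8   3.  256.9] rows 6 [-0.5  0.5 42.8] turn [-0.2  0.7  1.6] rows 1 [-0.23  0.71  1.63]
```

Call:
drive_tool --deltas '[-0.5, 0.5, 43, -0.2, 0.7, 1.6, 0.5, -0.5, 0.5, 43, 0, 0, 0, 0.5, -0.5, 0.5, 43, 0, 0, 0, 0.5, -0.5, 0.5, 43, 0, 0, 0, 0.5, 0, 0, 40, 0, 0, 0, 0.5, 0, 0, 25, 0, 0, 0, 0.5, 0, 0, 0, 0, 0, 0, 0.5]'

```text
t: 4.85
ee_pos: [0.6482, -0.1987, 0.0162]
tool_rot: [-179.8, 0.0, 3.8]
contact_force: [0.0, -0.0, -0.3]
grip_width: 0.0637
```

```bash
python3 -c "
from h import *
to(.583,-.20,.007,2.1)"
```

```text
t 4.85 pos [ 0.6482 -0.1987  0.0162] rot [-1.7981e+02  4.0000e-02  3.7900e+00] F [ 0.  -0.  -0.3] w 0.0637 j [-12.0, 58.0, 41.0, 91.0, -48.0, 49.0, -38.0]
shift [-65.2  -3.    9.2] rows 2 [-32.6  -1.5   4.6] turn [-0.2  0.   1.7] rows 1 [-0.19  0.04  1.69]
```

Call:
drive_tool --deltas '[-4, 0, 9, 0, 0, 1.7, 0.5, -6, -1, 0, 0, 0, 0, 0.5, -6, 0, 0, 0, 0, 0, 0.5, -6, 0, 0, 0, 0, 0, 0.5, -6, 0, 0, 0, 0, 0, 0.5, -6, 0, 0, 0, 0, 0, 0.5, -6, 0, 0, 0, 0, 0, 0.5, -6, 0, 0, 0, 0, 0, 0.5, -6, 0, 0, 0, 0, 0, 0.5, -6, 0, 0, 0, 0, 0, 0.5]'

```text
t: 5.85
ee_pos: [0.588, -0.201, 0.0123]
tool_rot: [-179.9, -0.3, 2.3]
contact_force: [-0.2, -1.1, 0.1]
grip_width: 0.0641
```

```bash
python3 -c "
from h import *
to(.583,-.20,.007,2.1)"
```

```text
t 5.85 pos [ 0.588  -0.201   0.0123] rot [-179.88   -0.34    2.34] F [-0.2 -1.1  0.1] w 0.0641 j [-11.0, 55.0, 40.0, 101.0, -50.0, 43.0, -33.0]
shift [-5.  -1.2  5.3] rows 1 [-5.  -1.2  5.3] turn [-0.1 -0.3  0.2] rows 1 [-0.12 -0.34  0.24]
```

Call:
drive_tool --deltas '[-3, -0.5, 3, 0, -0.3, 0.2, 0.5, -2, 0, 1, 0, 0, 0, 0.5, 0, 0, 0, 0, 0, 0, 0.5]'

```text
t: 6.15
ee_pos: [0.5819, -0.2008, 0.008]
tool_rot: [-179.9, -0.0, 2.1]
contact_force: [0.7, -0.7, 0.2]
grip_width: 0.0643
```

```bash
cat > blk.py <<'E'
from h import *
s=grab('top'); uv,p=cloud(s)
h=cv2.cvtColor(s['image'],cv2.COLOR_RGB2HSV)[uv[:,1],uv[:,0]]
a=(p[:,0]>.48)&(p[:,0]<.66)&(p[:,1]>-.29)&(p[:,1]<.15)&(p[:,2]>.028)&(p[:,2]<.043)&(h[:,0]>5)&(h[:,0]<25)&(h[:,1]>70)
q=p[a][:,:2].astype(np.float32)*1000; r=cv2.minAreaRect(q); print('block',a.sum(),r, np.cov(q.T).round().tolist())
b=cv2.boxPoints(r)-[540.3,22.7]; f=np.array([-.0366,.9993]); print('corners in jig (x,y):',np.c_[b@f,b@[-f[1],f[0]]].round(1).tolist())
to(.583,-.20,.007,2.1)
E
python3 blk.py
```

```text
block 140 ((540.43310546875, -235.4326171875), (28.030244827270508, 51.28730392456055), 5.115256309509277) [[58.0, -42.0], [-42.0, 163.0]]
corners in jig (x,y): [[-233.1, 24.7], [-284.3, 22.0], [-282.8, -6.0], [-231.6, -3.3]]
t 6.2 pos [ 0.5821 -0.2007  0.008 ] rot [-1.7986e+02 -1.0000e-02  2.0900e+00] F [-0.5  0.6 -0.5] w 0.0642 j [-11.0, 55.0, 39.0, 102.0, -50.0, 43.0, -33.0]
shift [ 0.9 -0.7  1. ] rows 1 [ 0.9 -0.7  1. ] turn [-0.1 -0.  -0. ] rows 1 [-0.14 -0.01 -0.01]
```

Call:
drive_tool --deltas '[8, 0, 0, 0, 0, 0, 0.5, 12, 0, 0, 0, 0, 0, 0.5, 10, 0, -20, 0, 0, 0, 0.3, 0, 0, -40, 0, 0, 0, 0.0, 0, 0, -40, 0, 0, 0, -0.3, 0, 30, -40, 0, 0, -8, -0.3, 0, 0, 0, 0, 0, -8, -0.3, 0, 0, 0, 0, 0, -8, -0.3, 0, 0, 0, 0, 0, -8, -0.3, 0, 0, 0, 0, 0, -8, -0.3, 0, 0, 0, 0, 0, -8, -0.3, 0, 0, 0, 0, 0, -8, -0.3, 0, 0, 0, 0, 0, -8, -0.3, 0, 0, 0, 0, 0, -8, -0.3, 0, 0, 0, 0, 0, -8, -0.3, 0, 0, 0, 0, 0, -8, -0.3]'

```text
t: 7.8
ee_pos: [0.6242, -0.2301, 0.1545]
tool_rot: [-180.0, 0.3, 93.7]
contact_force: [-1.1, 0.4, 0.1]
grip_width: 0.0299
```

```bash
cat >> blk.py <<'E'
for y in(-.28,-.3,-.32,-.34,-.36,-.4,-.45):
    k=(p[:,0]>.45)&(p[:,0]<.65)&(abs(p[:,1]-y)<.01); print(y,np.percentile(p[k][:,2],[50,98]).round(3) if k.any() else '')
s=grab('wrist'); uv,p=cloud(s); h=cv2.cvtColor(s['image'],cv2.COLOR_RGB2HSV)[uv[:,1],uv[:,0]]
a=(p[:,0]>.48)&(p[:,0]<.66)&(p[:,1]>-.29)&(p[:,1]<.15)&(p[:,2]>.028)&(p[:,2]<.043)&(h[:,0]>5)&(h[:,0]<25)&(h[:,1]>70)
q=p[a][:,:2].astype(np.float32)*1000; print('wrist',a.sum(), cv2.minAreaRect(q) if a.any() else '')
to(.5516,-.292,.10,92.1)
E
python3 blk.py
```

```text
block 26 ((566.6065063476562, -142.72669982910156), (9.051883697509766, 22.965530395507812), 44.23677444458008) [[21.0, -14.0], [-14.0, 24.0]]
corners in jig (x,y): [[-160.8, -9.2], [-177.8, -24.6], [-171.8, -31.3], [-154.7, -15.9]]
t 7.85 pos [ 0.6243 -0.2303  0.1547] rot [-180.      0.31   94.18] F [ 0.8 -0.1 -0.2] w 0.0301 j [-1.0, 41.0, 25.0, 90.0, -20.0, 54.0, 35.0]
shift [ 34.  -39.  147.5] rows 4 [ 8.5 -9.7 36.9] turn [ 0.2  0.2 92.1] rows 11 [0.02 0.02 8.37]
-0.28 [0.527 0.547]
-0.3 [0.002 0.527]
-0.32 [-0.     0.007]
-0.34 [0.    0.011]
-0.36 [0.005 0.013]
-0.4 [0.004 0.014]
-0.45 [0.003 0.01 ]
wrist 11375 ((547.8695068359375, -200.28012084960938), (48.064998626708984, 125.25480651855469), 2.2457332611083984)
t 7.9 pos [ 0.6242 -0.2302  0.1546] rot [180.     0.28  93.45] F [-0.  -0.9  0.4] w 0.03 j [-1.0, 41.0, 25.0, 90.0, -20.0, 54.0, 35.0]
shift [-57.  -76.1  54.9] rows 2 [-28.5 -38.1  27.4] turn [0.  0.3 1.4] rows 1 [0.01 0.28 1.35]
```

Call:
drive_tool --deltas '[-28, -38, 0, 0, 0, 1.4, -0.65, -29, -38, 0, 0, 0, 0, -0.65, 0, 0, 30, 0, 6, 0, -0.65, 0, 0, 0, 0, 6, 0, -0.65, 0, 0, 0, 0, 0, 0, -0.65]'

```text
t: 8.4
ee_pos: [0.551, -0.2922, 0.1245]
tool_rot: [180.0, -12.1, 90.7]
contact_force: [-0.9, -0.9, -0.1]
grip_width: 0.0148
```

```bash
python3 -c "
from h import *
to(.5515,-.29,.012,92.1)"
```

```text
t 8.4 pos [ 0.551  -0.2922  0.1245] rot [180.   -12.09  90.7 ] F [-0.9 -0.9 -0.1] w 0.0148 j [16.0, 42.0, 19.0, 92.0, -27.0, 57.0, 49.0]
shift [-21.5   0.6 110.4] rows 3 [-7.2  0.2 36.8] turn [  0.2 -12.1  -1.4] rows 2 [ 0.08 -6.04 -0.7 ]
```

Call:
drive_tool --deltas '[-7, 0, 37, 0, 0, -1.4, -0.65, -7, 0, 37, 0, 0, 0, -0.65, -7, 0.5, 34, 0, 0, 0, -0.65, 0, 0, 0, 0, 0, 0, -0.65]'

```text
t: 8.8
ee_pos: [0.5537, -0.2917, 0.0118]
tool_rot: [179.8, -11.8, 91.1]
contact_force: [-0.4, 0.5, 0.3]
grip_width: 0.0149
```

```bash
cat > push.py <<'E'
from h import *
M=np.array([.5403,.0227]); f=np.array([-.0366,.9993]); l=np.array([-f[1],f[0]])
st=read_state(); d=(st['ee_pos'][:2]-M)*1000
print('jig x,y of TCP',(d@f).round(1),(d@l).round(1))
T=R.from_euler('xyz',[180,-12,92.1],degrees=True); r0=R.from_euler('xyz',st['tool_rot'],degrees=True)
print('turn fix',(r0.inv()*T).as_rotvec(degrees=True).round(2))
for D in(50,100):
  tg=M+f*((d@f+D)/1000); v=r0.inv().apply(np.r_[tg,.012]-st['ee_pos'])*1000; print(D,v.round(1))
print(st['t'],st['ee_pos'].round(4),st['contact_force'].round(1))
E
python3 push.py
```

```text
jig x,y of TCP -314.7 -1.8
turn fix [ 0.42  0.23 -0.94]
50 [49.  -2.7  9.9]
100 [97.9 -3.6 20.1]
8.8 [ 0.5537 -0.2917  0.0118] [-0.4  0.5  0.3]
```

Call:
drive_tool --deltas '[6, -2.2, 1.2, 0.3, 0.2, -0.9, -0.65, 7, 0, 1.4, 0, 0, 0, -0.65, 7, 0, 1.4, 0, 0, 0, -0.65, 8, 0, 1.7, 0, 0, 0, -0.65, 8, 0, 1.7, 0, 0, 0, -0.65, 8, 0, 1.7, 0, 0, 0, -0.65, 8, 0, 1.7, 0, 0, 0, -0.65, 8, 0, 1.7, 0, 0, 0, -0.65, 8, 0, 1.7, 0, 0, 0, -0.65, 8, 0, 1.7, 0, 0, 0, -0.65]'

```text
t: 9.8
ee_pos: [0.5521, -0.2084, 0.0188]
tool_rot: [179.6, -11.7, 92.0]
contact_force: [0.2, -1.1, 1.1]
grip_width: 0.0151
```

```bash
python3 push.py
```

```text
jig x,y of TCP -231.4 -3.3
turn fix [ 0.46  0.32 -0.11]
50 [47.6 -3.5 16.7]
100 [96.6 -3.7 26.8]
9.8 [ 0.5521 -0.2084  0.0188] [ 0.2 -1.1  1.1]
```

```bash
cat > wb.py <<'E'
from h import *
M=np.array([540.3,22.7]); f=np.array([-.0366,.9993]); l=np.array([-f[1],f[0]])
s=grab('wrist'); uv,p=cloud(s); h=cv2.cvtColor(s['image'],cv2.COLOR_RGB2HSV)[uv[:,1],uv[:,0]]
a=(p[:,0]>.5)&(p[:,0]<.62)&(p[:,1]>-.29)&(p[:,1]<.15)&(p[:,2]>.028)&(p[:,2]<.043)&(h[:,0]>5)&(h[:,0]<25)&(h[:,1]>70)
q=p[a][:,:2].astype(np.float32)*1000; r=cv2.minAreaRect(q); c=np.array(r[0])-M
print('wrist block',a.sum(),r,'jig',(c@f).round(1),(c@l).round(1),'z',np.median(p[a][:,2]).round(4))
E
python3 wb.py
```

```text
wrist block 35852 ((547.6795043945312, -144.60887145996094), (47.34488296508789, 108.99002075195312), 1.709207534790039) jig -167.5 -1.3 z 0.0356
```

Call:
drive_tool --deltas '[8, -0.6, 3.2, 0.3, 0.3, 0, -0.65, 8, -0.6, 3.2, 0, 0, 0, -0.65, 8, -0.6, 3.2, 0, 0, 0, -0.65, 8, -0.6, 3, 0, 0, 0, -0.65, 8, -0.6, 3, 0, 0, 0, -0.65, 8, -0.5, 2.5, 0, 0, 0, -0.65, 8, -0.5, 2.5, 0, 0, 0, -0.65, 8, -0.5, 2.5, 0, 0, 0, -0.65]'

```text
t: 10.65
ee_pos: [0.5445, -0.1347, 0.0084]
tool_rot: [179.9, -12.0, 92.0]
contact_force: [0.3, -0.5, 0.4]
grip_width: 0.0151
```

```bash
python3 push.py; python3 wb.py
```

```text
jig x,y of TCP -157.4 1.5
turn fix [ 0.11 -0.03 -0.1 ]
50 [49.7  1.4  6.9]
100 [98.6  1.3 17.4]
10.65 [ 0.5445 -0.1347  0.0084] [ 0.3 -0.5  0.4]
wrist block 39240 ((540.8845825195312, -73.54808044433594), (47.23735046386719, 103.50609588623047), 1.7676571607589722) jig -96.2 2.9 z 0.0356
```

Call:
drive_tool --deltas '[6, 0.5, 1, 0, 0, 0, -0.65, 6, 0.5, 1.2, 0, 0, 0, -0.65, 6, 0.5, 1.2, 0, 0, 0, -0.65, 6, 0.5, 1.2, 0, 0, 0, -0.65, 6, 0.4, 1.2, 0, 0, 0, -0.65, 6, 0.2, 1.2, 0, 0, 0, -0.65]'

```text
t: 11.3
ee_pos: [0.5459, -0.0936, 0.0091]
tool_rot: [179.9, -12.1, 92.0]
contact_force: [0.4, -1.2, -0.6]
grip_width: 0.015
```

```bash
python3 push.py; python3 wb.py
```

```text
jig x,y of TCP -116.5 -1.3
turn fix [ 0.09 -0.08 -0.06]
50 [49.5 -1.4  7.6]
100 [98.4 -1.5 18.1]
11.3 [ 0.5459 -0.0936  0.0091] [ 0.4 -1.2 -0.6]
wrist block 38932 ((542.1212768554688, -32.4625129699707), (47.12055969238281, 103.70053100585938), 2.0330429077148438) jig -55.2 0.2 z 0.0356
```

Call:
drive_tool --deltas '[7, -0.1, 1.4, 0, 0, 0, -0.65, 7, -0.1, 1.4, 0, 0, 0, -0.65, 7, -0.1, 1.4, 0, 0, 0, -0.65, 7, -0.1, 1.4, 0, 0, 0, -0.65, 7, -0.1, 1.4, 0, 0, 0, -0.65, 7, -0.1, 1.4, 0, 0, 0, -0.65, 7, 0, 1.4, 0, 0, 0, -0.65, 7, 0, 1.4, 0, 0, 0, -0.65]'

```text
t: 12.15
ee_pos: [0.5429, -0.031, 0.01]
tool_rot: [179.9, -12.1, 92.1]
contact_force: [-0.1, 1.0, -1.1]
grip_width: 0.0153
```

```bash
python3 push.py; python3 wb.py
```

```text
jig x,y of TCP -53.7 -0.7
turn fix [ 0.08 -0.1  -0.04]
50 [49.3 -0.7  8.5]
100 [98.2 -0.8 19. ]
12.15 [ 0.5429 -0.031   0.01  ] [-0.1  1.  -1.1]
wrist block 38639 ((538.7532348632812, 30.670860290527344), (47.88913345336914, 104.84942626953125), 1.9849005937576294) jig 8.0 1.3 z 0.0356
```

Call:
drive_tool --deltas '[5, 0, 1, 0, 0, 0, -0.65, 5, 0, 1, 0, 0, 0, -0.65, 5, 0, 1, 0, 0, 0, -0.65, 4, 0, 0.8, 0, 0, 0, -0.65, 3, 0, 0.6, 0, 0, 0, -0.65, 2, 0, 0.4, 0, 0, 0, -0.65]'

```text
t: 12.8
ee_pos: [0.5426, -0.0076, 0.0103]
tool_rot: [179.8, -11.8, 92.0]
contact_force: [-3.4, -14.3, 2.0]
grip_width: 0.0152
```

```bash
python3 push.py; python3 wb.py
```

```text
jig x,y of TCP -30.4 -1.2
turn fix [ 0.22  0.21 -0.14]
50 [49.3 -1.3  8.5]
100 [98.2 -1.5 18.7]
12.8 [ 0.5426 -0.0076  0.0103] [ -3.4 -14.3   2. ]
wrist block 37796 ((538.2860107421875, 53.65813064575195), (47.840576171875, 105.57088470458984), 1.9402456283569336) jig 31.0 0.9 z 0.0356
```

Call:
drive_tool --deltas '[2, 0, 0.4, 0, 0, 0, -0.65, 2, 0, 0.4, 0, 0, 0, -0.65]'

```text
t: 13.05
ee_pos: [0.5425, -0.0078, 0.0103]
tool_rot: [179.7, -11.5, 91.7]
contact_force: [-2.1, -10.3, 2.2]
grip_width: 0.0148
```

Call:
drive_tool --deltas '[-10, 0, -2, 0, 0, 0, -0.65, -20, 0, -4, 0, 0, 0, -0.65, -20, 0, -20, 0, 0, 0, -0.65, -10, 0, -40, 0, 0, 0, -1, 0, 0, -40, 0, -6, 0, -1, 0, 0, -40, 0, -6, 0, -1, 0, 0, -40, 0, 0, 0, -1, 0, 0, -30, 0, 0, 0, -1]'

```text
t: 13.85
ee_pos: [0.5413, -0.1002, 0.2156]
tool_rot: [-179.8, 1.0, 91.1]
contact_force: [0.0, -0.1, -1.1]
grip_width: -0.0001
```

```bash
python3 wb.py; python3 jig.py; python3 -c "
from h import *
s=dict(np.load('/tmp/wrist.npz')); cv2.imwrite('pics/w2.png',s['image'][:,:,::-1])
to(.55,0,.3,2.1)"
```

```text
wrist block 5419 ((539.3450317382812, 35.9433708190918), (47.097198486328125, 70.2441635131836), 2.4261856079101562) jig 13.3 0.5 z 0.0356
white 4111 0.00761519400973254 ((539.3056030273438, 51.37438201904297), (165.28616333007812, 59.38479995727539), 2.558938503265381) [[455.3999938964844, 77.30000305175781], [458.1000061035156, 18.0], [623.2000122070312, 25.399999618530273], [620.5, 84.69999694824219]]
cheek z 33.53487193158655
near ((508.00958251953125, 36.02152633666992), (56.702552795410156, 15.470224380493164), 88.40650177001953) x 499.6 515.4 y 7.7 64.4
far ((571.433349609375, 38.262691497802734), (15.644306182861328, 56.46098709106445), 6.043154716491699) x 563.8 581.8 y 10.2 66.2
t 13.9 pos [ 0.5429 -0.1004  0.2195] rot [179.92   0.96  91.13] F [ 3.4 -0.1  7.5] w 0.0001 j [-20.0, 27.0, 33.0, 105.0, -17.0, 53.0, 21.0]
shift [ 98.9   9.2 -82.1] rows 3 [ 33.    3.1 -27.4] turn [ 0.8  0.7 89. ] rows 11 [0.07 0.06 8.09]Traceback (most recent call last):
  File "jig.py", line 11, in <module>
    g=near&((h[:,0]<8)|(h[:,0]>172))&(h[:,1]>150); q=p[g]*1000; print('grip',len(q),q.min(0).round(1),q.max(0).round(1))
                                                                                    ~~~~~^^^
    return umr_minimum(a, axis, None, out, keepdims, initial, where)
ValueError: zero-size array to reduction operation minimum which has no identity
```

View pics/w2.png

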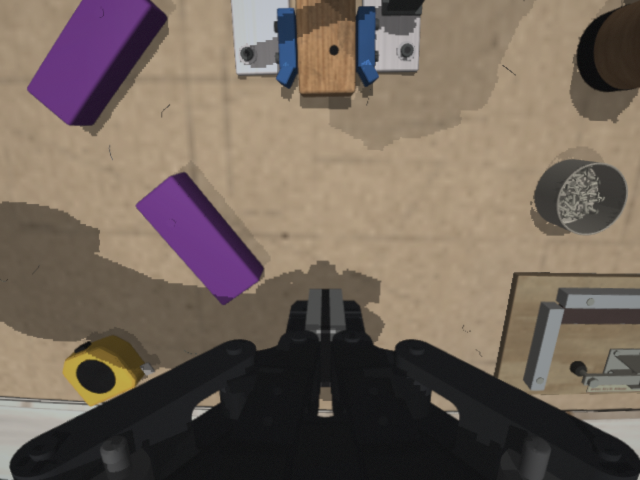

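The view shows the block in the gap, its rear end at (328,94) just outside the lead-ins (about 21 mm out of the mouth). It resisted with 14 N at the predicted position, so it is home. Next, the lever angle.

```bash
cat > lev.py <<'E'
from h import *
M=np.array([540.3,22.7]); f=np.array([-.0366,.9993]); l=np.array([-f[1],f[0]])
for n in('scene','top'):
    s=grab(n); uv,p=cloud(s); h=cv2.cvtColor(s['image'],cv2.COLOR_RGB2HSV)[uv[:,1],uv[:,0]]
    a=(p[:,0]>.43)&(p[:,0]<.6)&(p[:,1]>.04)&(p[:,1]<.13)&(p[:,2]>.03)&((h[:,0]<8)|(h[:,0]>172))&(h[:,1]>140)
    q=p[a]*1000
    if len(q)<15: print(n,'few',len(q)); continue
    d=q[:,:2]-M; j=np.c_[d@f,d@l,q[:,2]]
    th=np.arctan2(j[:,2]-55,j[:,1]+64); rr=np.hypot(j[:,2]-55,j[:,1]+64)
    print(n,len(q),'jig x med',np.median(j[:,0]).round(1),'theta med',np.median(th).round(3),'r pct',np.percentile(rr,[3,97]).round(0))
E
python3 lev.py
```

```text
scene 138 jig x med 67.8 theta med 0.712 r pct [109. 170.]
top 131 jig x med 60.8 theta med 0.79 r pct [106. 168.]
```

```bash
python3 -c "
from h import *
to(.503,.0834,.205,92.1)"
```

```text
t 14.0 pos [ 0.5419 -0.1     0.2149] rot [-179.92    0.91   91.15] F [-0.2  0.1 -0.4] w 0.0001 j [-19.0, 27.0, 32.0, 105.0, -17.0, 52.0, 22.0]
shift [184.3 -35.2   7. ] rows 5 [36.9 -7.   1.4] turn [-0.1  0.9 -1. ] rows 1 [-0.09  0.91 -0.96]
```

Call:
drive_tool --deltas '[37, -7, 0, 0, 0.9, -1, -1, 37, -7, 0, 0, 0, 0, -1, 37, -7, 0, 0, 0, 0, -1, 37, -7, 0, 0, 0, 0, -1, 36, -7, 0, 0, 0, 0, -1, 0, 0, 0, 0, 0, 0, -1]'

```text
t: 14.6
ee_pos: [0.4967, 0.086, 0.2092]
tool_rot: [-179.5, 0.1, 91.9]
contact_force: [0.6, -0.8, 0.7]
grip_width: 0.0001
```

```bash
python3 -c "
from h import *
to(.503,.0834,.165,92.1)
s=grab('scene'); cv2.imwrite('pics/s2.png',cv2.resize(s['image'][150:350,230:430],None,fx=3,fy=3)[:,:,::-1])"
```

```text
t 14.6 pos [0.4967 0.086  0.2092] rot [-1.7948e+02  8.0000e-02  9.1900e+01] F [ 0.6 -0.8  0.7] w 0.0001 j [-40.0, 24.0, 31.0, 112.0, -16.0, 49.0, 1.0]
shift [-2.7  6.6 44.2] rows 1 [-2.7  6.6 44.2] turn [-0.5  0.1 -0.2] rows 1 [-0.52  0.08 -0.2 ]
```

View pics/s2.png

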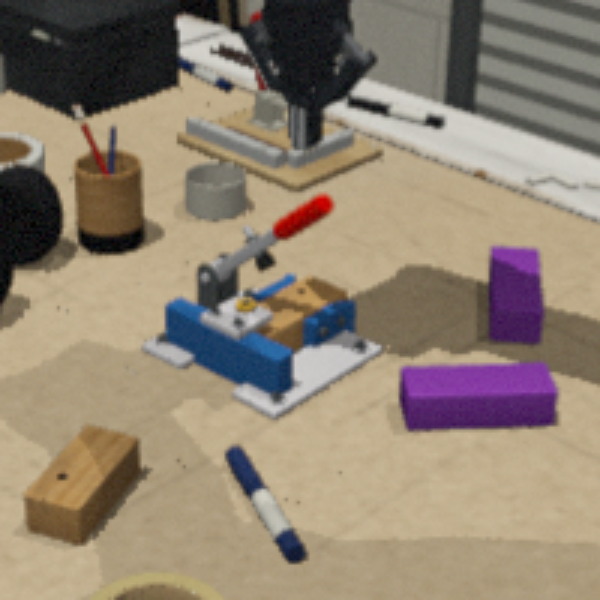

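The crop shows the shut fingertips (305,145) above the red grip (305,215), with the block seated in the jig at (310,300). Pressing now.

Call:
drive_tool --deltas '[-2.5, 4, 15, -0.5, 0, 0, -1, 0, 1, 12, 0, 0, 0, -1, 0, 0, 8, 0, 0, 0, -1, 0, -1.5, 8, 0, 0, 0, -1, 0, -2, 8, 0, 0, 0, -1, 0, -2, 8, 0, 0, 0, -1, 0, -2, 8, 0, 0, 0, -1, 0, -2, 8, 0, 0, 0, -1]'

```text
t: 15.45
ee_pos: [0.4923, 0.076, 0.1289]
tool_rot: [-179.9, 0.2, 91.5]
contact_force: [-0.7, -0.5, 2.0]
grip_width: -0.0001
```

```bash
python3 lev.py; python3 push.py
```

```text
scene 142 jig x med 67.5 theta med 0.508 r pct [109. 171.]
top few 0
jig x,y of TCP 55.0 46.5
turn fix [-0.1  12.25 -0.62]
50 [ 51.   46.3 116.1]
100 [101.   45.8 115.9]
15.55 [0.4918 0.076  0.1285] [-0.6  0.   0.3]
```

Call:
drive_tool --deltas '[3, -1, 4, 0, 0, 0, -1, 2, -1, 6, 0, 0, -0.5, -1, 1.5, -1.5, 7, 0, 0, 0, -1, 1, -1.5, 7, 0, 0, 0, -1, 0.5, -1.5, 7, 0, 0, 0, -1, 0.5, -1.5, 7, 0, 0, 0, -1, 0.5, -1.5, 6, 0, 0, 0, -1]'

```text
t: 16.25
ee_pos: [0.4816, 0.0854, 0.0816]
tool_rot: [-179.9, 0.2, 92.1]
contact_force: [0.0, -0.1, 1.0]
grip_width: -0.0001
```

```bash
python3 lev.py; python3 push.py
```

```text
scene 149 jig x med 67.3 theta med 0.159 r pct [106. 172.]
top few 0
jig x,y of TCP 64.8 56.7
turn fix [-0.14 12.24 -0.05]
50 [50.3 56.8 69.1]
100 [100.3  56.8  68.9]
16.35 [0.4813 0.0854 0.0814] [-0.5  0.1  0.3]
```

Call:
drive_tool --deltas '[-0.5, -2, 4, 0, 0, 0, -1, -0.5, -2, 4, 0, 0, 0, -1, 0, -2, 3, 0, 0, 0, -1, 0, 0, 3, 0, 0, 0, -1]'

```text
t: 16.75
ee_pos: [0.4758, 0.0843, 0.0678]
tool_rot: [-180.0, 0.2, 92.1]
contact_force: [-16.2, -0.7, 76.2]
grip_width: 0.0001
```

```bash
python3 lev.py; python3 push.py
```

```text
scene 143 jig x med 67.1 theta med 0.056 r pct [108. 172.]
top few 0
jig x,y of TCP 63.9 62.2
turn fix [-0.02 12.15 -0.06]
50 [50.2 62.2 56.1]
100 [100.2  62.1  55.9]
16.85 [0.4758 0.0843 0.0682] [-9.8 -0.5 42.9]
```

Firm resistance: 76 N momentarily, stiffer than expected but under the 120 N limit. Backing off straight up.

Call:
drive_tool --deltas '[0, 0, -3, 0, 0, 0, -1, 0, 0, -10, 0, 0, 0, -1, 0, 0, -30, 0, 0, 0, -1, -20, 20, -40, 0, 0, 0, -1, -40, 0, -40, 0, 0, 0, -1, -45, 0, -40, 0, 0, 0, -1, -45, 0, -20, 0, 0, 0, -1, -40, 0, 0, 0, 0, 0, -1, 0, 0, 0, 0, 0, 0, -1]'

```text
t: 17.75
ee_pos: [0.5013, -0.0986, 0.2503]
tool_rot: [-180.0, 0.3, 92.2]
contact_force: [-0.3, 0.1, -1.0]
grip_width: 0.0002
```

```bash
python3 lev.py; python3 wb.py; python3 jig.py; python3 -c "
from h import *
s=dict(np.load('/tmp/wrist.npz')); cv2.imwrite('pics/w3.png',s['image'][:,:,::-1])
s=dict(np.load('/tmp/scene.npz')); cv2.imwrite('pics/s3.png',cv2.resize(s['image'][210:310,260:380],None,fx=6,fy=6,interpolation=cv2.INTER_CUBIC)[:,:,::-1])
to(.55,0,.3,92.1)"
```

```text
scene 156 jig x med 67.2 theta med 0.08 r pct [107. 170.]
top 150 jig x med 60.3 theta med 0.103 r pct [105. 164.]
wrist block 4908 ((539.0567016601562, 41.68342208862305), (47.4361572265625, 81.58873748779297), 2.3380298614501953) jig 19.0 0.5 z 0.0356
white 3565 0.007701207972301061 ((540.2216796875, 56.171531677246094), (164.04185485839844, 68.26231384277344), 2.3381409645080566) [[456.8999938964844, 86.9000015258789], [459.70001220703125, 18.700000762939453], [623.5999755859375, 25.399999618530273], [620.7999877929688, 93.5999984741211]]
cheek z 33.564229101004955
near ((507.27130126953125, 35.784324645996094), (56.803932189941406, 15.054235458374023), 88.97081756591797) x 499.3 514.5 y 7.4 64.2
far ((571.737548828125, 38.805973052978516), (15.49367904663086, 56.138633728027344), 5.443185329437256) x 563.3 581.1 y 10.9 66.9
grip 1011 [435.8  69.8  59.6] [501.   79.7  71.6]
block 4903 35.64160670670164 ((539.0565795898438, 41.68348693847656), (47.436100006103516, 81.58878326416016), 2.3382222652435303)
t 17.9 pos [ 0.5016 -0.0931  0.249 ] rot [-1.7988e+02  1.5000e-01  9.2510e+01] F [-0.1 -0.4 -0.7] w -0.0001 j [-22.0, 21.0, 34.0, 109.0, -14.0, 54.0, 21.0]
shift [ 90.8  52.3 -51.4] rows 3 [ 30.3  17.4 -17.1] turn [-0.1  0.2  0.4] rows 1 [-0.12  0.15  0.41]
```

View pics/w3.png

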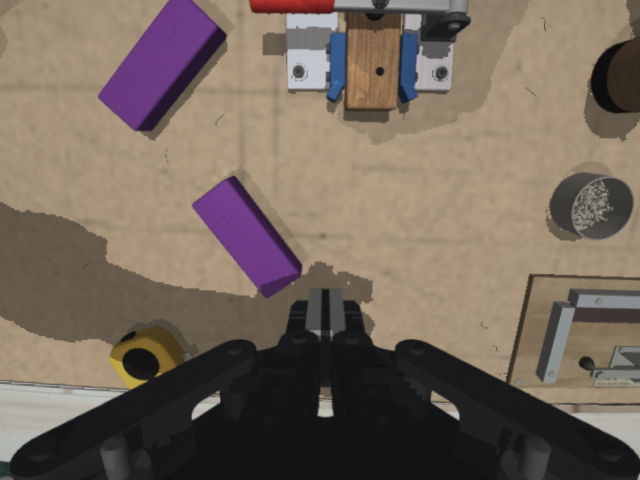

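View pics/s3.png

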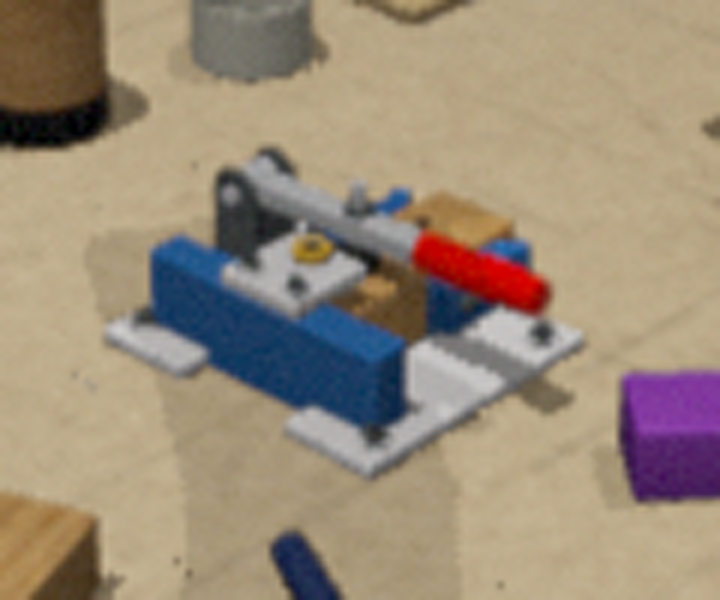

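The lever is down with its foot on the block: θ is about 0.03 after allowing for the grip radius, with 0.04 expected. The block's rear end is at jig x of about -21, unchanged by the press. The gripper is clear and the bystanders in view look undisturbed.

```bash
python3 -c "
from station import job_done; print(job_done())"
```

```text
the job is handed in; nothing more can be done
None
```

The pine block is home in the jig, the hold-down lever is pressed onto it, and the job is handed in at about 18 s of the 64 s allowed. I pushed the block sideways with two fingers onto the jig axis. Then I pushed its rear end through the gap until it met the end stop, and only after that pressed the lever with shut fingers and backed away.

**Block seating:** at the stop it resisted with about 14 N, and a second push did not move it. The finger position there puts the rear end about 19 to 20 mm out of the mouth. The camera reads about 21 to 22 mm against a nominal 20 mm. I put that 1 to 2 mm down to edge noise, but the front end under the bush plate could not be seen directly. The block's top stayed at its original height each time I measured it, and its position did not change when the lever was pressed.

**Lever:** the camera puts it at about 0.03 rad, against 0.04 expected with the foot on the block.

**Press force:** the lever press went well over the 10 N aimed for, with 76 N read at the wrist for a moment. That is under the 120 N wrist limit. It was applied with the fingertips, not the arm or gripper body, which have the 40 N limit.

**Bystanders:** those visible in the last pictures looked undisturbed. I did not measure their positions again.

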